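# Put the analyser's check pieces back in their tray

## Robot

A 6-joint arm with a two-finger parallel gripper is mounted at the origin on the work surface. World frame = base frame: x ahead of the robot, y to its left, z up, the work surface at z = 0. Lengths are in mm, angles in rad, forces in N, time in s.
With the tool pointing down it reaches from about 300 to 875 mm from the base axis. Payload 6.4 kg.
Tool frame: the origin (TCP) lies at the very end of the fingers, on their centre line; the grasp point (between the pads) lies 19 mm behind it; z points along the fingers, y is the line along which they close (so a half turn about z gives the same grasp; the last joint's range is limited). The gripper opens to 85 mm and grips with 20 to 120 N. Pads are 22 mm wide; open, the fingers measure 114 mm over their backs; the gripper's body (76 mm by 85 mm) begins 54 mm behind the grasp point. The pads swing forward as they close: fully open they stand 13 mm farther back than shut.
Start: joints at [0.953, 0.181, 1.607, -0, 1.354, -0.206], TCP at [230.14, 526.951, 231.288] pointing down, gripper open.
Joint ranges: [-2.99, 2.99], [-0.89, 2.07], [0.3, 2.58], [-1.14, 4.28], [0, 2.63], [-3.12, 3.12]. Speed limits (rad/s): [2.57, 2.57, 3.01, 3.14, 3.14, 3.14].

## Interface

Orientations are given as a rotation vector (axis times angle).
In Python, from bench import arm, cams, ticket gives the robot as it stands. The module is installed in compiled form; this text tells all that it offers. Calls block until the motion is done:
- arm.move_to(position, orientation): joint-space move of the TCP to a pose.
- arm.move_linear(position, frame=None, max_speed=150, contact_N=None): straight line of the TCP; frame=None keeps the orientation; max_speed is the mean speed in mm/s. With contact_N (N) it stops when the force on the tool has changed by that much, and returns True; else False.
- arm.goto_joints(angles): joint-space move.
- arm.move_gripper(opening, effort=None): opening from 0.0 (shut) to 1.0 (fully open); effort is the grip in N (None keeps the last); returns when the fingers have stopped.
- arm.hold(seconds).
- arm.inverse_kinematics(position, orientation): joint angles nearest the present ones, or None.
- cams.grab_frame(name): name is "scene" or "top"; returns a dict with "img" (384x512x3 uint8, red, green, blue), "depth" (384x512 float32, mm along the optical axis (not along the pixel's ray), 0 where there is no reading), "intrinsics" (3x3 intrinsics, pixels), "rvec" (rotation vector, rad) and "tvec" (3), from world to camera coordinates, as OpenCV has them. Camera axes: x right, y down, z forward; pixel columns grow to the right and rows downward; lengths in mm; the calibration is good to about 2 mm. A picture is of the moment at which its call begins.
A pose or a line that the arm cannot do raises arm.IKError and nothing moves.
- ticket.hand_in(): hands the job in; it is judged then, once.
Readings, each from a call of its own:
- arm.get_t(): time.
- arm.get_q(): joint angles.
- arm.get_qd(): joint speeds.
- arm.get_joint_efforts(): joint torques, N m.
- arm.get_tool_pos(): TCP position.
- arm.get_eef_rot(): TCP orientation.
- arm.get_contact_force(): force on the tool from outside, world axes, zero at the start.
- arm.get_wrist_torque(): the same for the moment, N m.
- arm.get_gripper_width(): opening from 0.0 (shut) to 1.0 (fully open).
- arm.get_finger_force(): force on a finger pad.
Only numpy, scipy, OpenCV 4.12 (cv2) and the standard library are available. Lean on these libraries where they do the work, as an engineer would, in place of code of your own. Each camera call takes 0.05 s, during which the arm holds its last target. There are 200 camera calls.

## Task

The analyser check is done: put the four plain check pieces back in the blue tray and leave the customers' drilled pieces lying where they are. Shingle the three plates in a straight row down the middle of the long bay, lengthwise and square with the tray: copper first, flat on the floor and up against the black end stop, then brass lying half over the copper with its far end down on the tray floor, then silver lying half over the brass in the same way. The plain silver disc goes flat in the short bay at the other end, near the middle of it.

Things in the scene. Friction and masses are not known exactly. Their poses are not given: they have to be found in the camera images.
- copper_plate: solid copper (red-brown) plate 70 x 40 x 8 mm (x by y by z), plain and without holes; origin at the centre of its underside, x along its length; it looks the same turned half round. About 200 g. 
- brass_plate: solid brass (yellow) plate 70 x 40 x 8 mm (x by y by z), plain and without holes; origin at the centre of its underside, x along its length; it looks the same turned half round. About 190 g. Lying half over the plate before it, its centre is 35 mm further along the tray's +x and it slopes about 13 degrees, nose down on the floor towards +x; friction holds it.
- silver_plate: solid silver (bright white metal) plate 70 x 40 x 8 mm (x by y by z), plain and without holes; origin at the centre of its underside, x along its length; it looks the same turned half round. About 235 g. Lying half over the plate before it, its centre is 35 mm further along the tray's +x and it slopes about 13 degrees, nose down on the floor towards +x; friction holds it.
- silver_disc: solid silver disc, 32 mm diameter, 12 mm thick, no hole, about 100 g; origin at the centre of its underside, z is its axis.
- drilled_silver_plate: silver plate 70 x 40 x 8 mm like the plain one, but with three 11 mm drill holes through it; a customer's piece. Origin at the centre of its underside, x along its length.
- drilled_copper_plate: copper plate 70 x 40 x 8 mm like the plain one, but with three 11 mm drill holes through it; a customer's piece. Origin at the centre of its underside, x along its length.
- drilled_disc: silver disc 32 mm diameter, 12 mm thick, like the plain one but with a 12 mm hole through its centre; a customer's piece. Origin at the centre of its underside.
- tray: blue metal tray 232 x 146 mm (x, y), fixed, left or right of the pieces. Origin: centre of underside; floor 4 mm above the bench. Along x: black end stop 16 mm tall, inner face at x = -0.110; long bay; divider (top 8 mm above the bench) from x = 0.053 to 0.056; short bay to x = 0.113. Inside y from -0.070 to 0.070; outer walls 8 mm tall.
- balance: grey bench balance 190 x 150 mm, 45 mm tall, round steel pan; fixed, not used, on the other side from the tray. Origin: centre of underside. Other low things: a loupe (34 x 22 x 18 mm) and a black touchstone (62 x 36 x 10 mm) lie among the pieces; every piece has 25 mm or more free beside its long sides. All pieces start flat on the bench (z = 0).
Not all that is in view belongs to the job. What is shaped like the silver_plate but purple is not meant. Leave any purple look-alike of the silver_disc alone.

How it is judged:
By the outcome, as a careful person would: the job done as asked, in the order asked, and still so for the second after the job is handed in, with the robot touching nothing.
It also fails if it takes over 112 s, if anything falls off the work surface, if the arm or the gripper's body presses on something with over 40 N, if the wrist force passes 120 N, or if a joint passes its speed limit or range.

## Working session

There is one attempt and no reset: what is moved stays moved. The work goes in short steps, each a Python script; the robot and the scene stay as the last script left them, time stands still between calls to the robot, and variables do not carry over. Pictures are saved under pics/ and viewed, at most 14 in all, crops included, and the job is handed in when it is done.

```bash
mkdir -p pics; python3 - <<'E'
from bench import arm,cams
import cv2,numpy as np
for n in("scene","top"):
    f=cams.grab_frame(n); np.savez(f"{n}0.npz",**f)
    cv2.imwrite(f"pics/{n}0.png",cv2.resize(f["img"][:,:,::-1],(800,600),interpolation=cv2.INTER_CUBIC))
    R=cv2.Rodrigues(f["rvec"])[0]; print(n,(-R.T@f["tvec"].ravel()).round(),R.round(2).tolist(),f["intrinsics"].round(1).tolist())
print(arm.get_t(),arm.get_eef_rot())
E
```

```text
scene [ 851. -484.  652.] [[0.85, 0.53, -0.01], [0.38, -0.62, -0.69], [-0.37, 0.58, -0.73]] [[420.2, 0.0, 252.2], [0.0, 420.2, 193.6], [0.0, 0.0, 1.0]]
top [400.  10. 949.] [[-0.02, -1.0, 0.02], [-0.99, 0.02, -0.15], [0.15, -0.02, -0.99]] [[394.1, 0.0, 247.2], [0.0, 394.1, 187.3], [0.0, 0.0, 1.0]]
0.1 [-6.42130166e-01 -3.07460963e+00  2.17118466e-03]
```

View pics/top0.png

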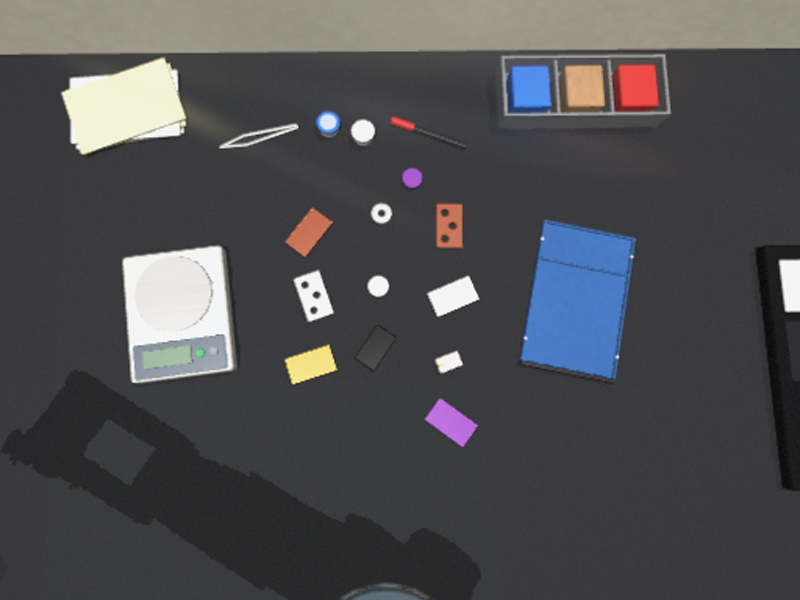

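View pics/scene0.png

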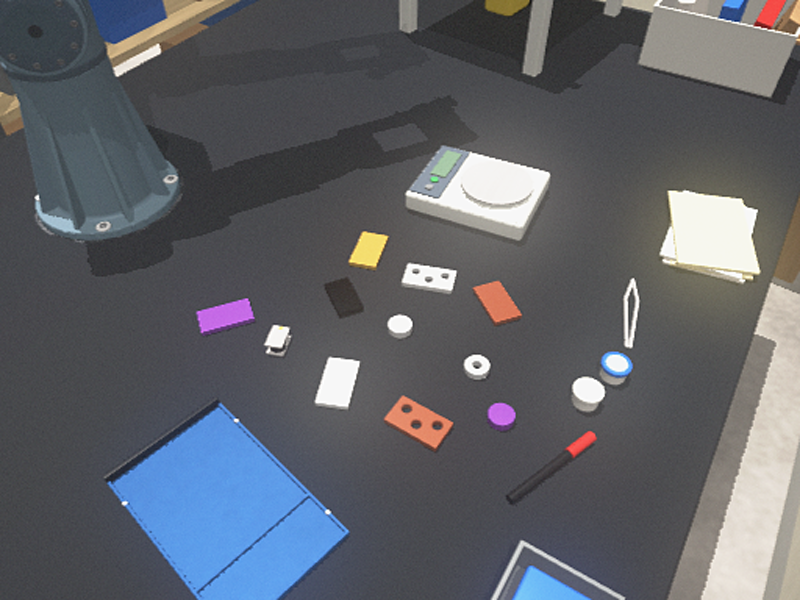

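The top view (800x600) shows these candidates:
- **Copper:** plain at (309,232). The drilled one at (449,226) is not wanted.
- **Brass:** (311,364).
- **Silver plate:** plain at (453,296). Not wanted are the drilled one (313,296), the purple one (451,422), the loupe (449,362) and the white papers.
- **Disc:** plain at (378,286). Not wanted are the drilled one (381,213), the purple one (412,178) and the white and blue caps (363,131) and (328,123).
- **Tray:** around (580,300), with the black stop at the near end (bottom).

In the scene view the same pieces are copper (497,302), brass (368,250), silver (338,383) and disc (400,326).

Next I measure these in both views and check one close crop.

```bash
cat > vis.py <<'E'
import cv2,numpy as np
S=512/800
def cam(f):
    return cv2.Rodrigues(f["rvec"])[0],np.asarray(f["tvec"]).ravel(),f["intrinsics"]
def plane(f,px,z):            # pixels (native) -> world xy on height z
    R,t,K=cam(f); C=-R.T@t
    d=np.c_[np.atleast_2d(px),np.ones(len(np.atleast_2d(px)))]@np.linalg.inv(K).T@R
    return (C+d*((z-C[2])/d[:,2])[:,None])[:,:2]
def tri(fa,a,fb,b):
    P=[cam(f)[2]@np.c_[cam(f)[0],cam(f)[1]] for f in(fa,fb)]
    X=cv2.triangulatePoints(P[0],P[1],np.float64(a).reshape(2,1),np.float64(b).reshape(2,1)).ravel()
    return X[:3]/X[3]
def blob(f,seed,tol=30):      # flood fill from native-pixel seed, upscaled 4x
    im=cv2.resize(f["img"],None,fx=4,fy=4,interpolation=cv2.INTER_CUBIC)
    m=np.zeros((im.shape[0]+2,im.shape[1]+2),np.uint8)
    s=tuple(int(4*v+2) for v in seed)
    cv2.floodFill(im,m,s,0,(tol,)*3,(tol,)*3,4|cv2.FLOODFILL_FIXED_RANGE|cv2.FLOODFILL_MASK_ONLY|(255<<8))
    m=m[1:-1,1:-1]; c=max(cv2.findContours(m,cv2.RETR_EXTERNAL,cv2.CHAIN_APPROX_NONE)[0],key=cv2.contourArea)
    return (c.reshape(-1,2)+.5)/4-.5
def rect(f,c,z):
    (x,y),(w,h),a=cv2.minAreaRect((plane(f,c,z)-[400,0]).astype(np.float32))
    if w<h: w,h,a=h,w,a+90
    return x+400,y,w,h,(a+90)%180-90
def mid(c):
    b=cv2.moments(c.astype(np.float32)); return b["m10"]/b["m00"],b["m01"]/b["m00"]
E
cat > loc.py <<'E'
from vis import *
T=dict(np.load("top0.npz"));Sc=dict(np.load("scene0.npz"))
for n,a,b,z,tol in [("copper",(309,232),(497,302),8,50),("brass",(311,364),(368,250),8,60),("silver",(453,296),(338,383),8,60),("disc",(378,286),(400,324),12,60),("tray",(580,300),(220,500),6,45)]:
    ca,cb=blob(T,np.array(a)*S,tol),blob(Sc,np.array(b)*S,tol)
    print(n,"tri",tri(T,mid(ca),Sc,mid(cb)).round(1),"top",np.round(rect(T,ca,z),1),"scene",np.round(rect(Sc,cb,z),1))
pts=[((543,238),(327,512)),((526,338),(236,421)),((617,357),(125,503))]
for a,b in pts: print(tri(T,np.array(a)*S,Sc,np.array(b)*S).round(1))
for i,(x,y) in enumerate([(240,110)]):
    pass
im=T["img"][125:255,170:420,::-1]
cv2.imwrite("pics/crop1.png",cv2.resize(im,None,fx=3.2,fy=3.2,interpolation=cv2.INTER_CUBIC))
E
python3 loc.py
```

```text
copper tri [641.2 107.2   5.8] top [641.9 107.5  70.1  40.2 -38. ] scene [640.5 105.2  70.1  40.4 -38. ]
brass tri [434.6 104.1   5.5] top [435.7 104.7  70.6  40.1 -73.1] scene [434.9 102.1  70.6  40.7 -73. ]
silver tri [ 535.9 -116.7    5.3] top [ 536.5 -115.7   70.8   40.2  -67.9] scene [ 535.8 -117.6   71.    41.1  -67.9]
disc tri [ 5.53e+02 -5.00e-01  1.05e+01] top [5.536e+02 2.000e-01 3.100e+01 3.080e+01 6.260e+01] scene [552.8  -1.8  31.6  31.2  31.7]
tray tri [ 530.2 -312.7   -3.6] top [ 530.5 -312.2  225.4  146.9  -12.8] scene [ 528.5 -311.7  225.7  146.2  -12.7]
[ 625.1 -261.3    9.6]
[ 469.  -226.1    7. ]
[ 437.3 -364.8    6.8]
```

View pics/crop1.png

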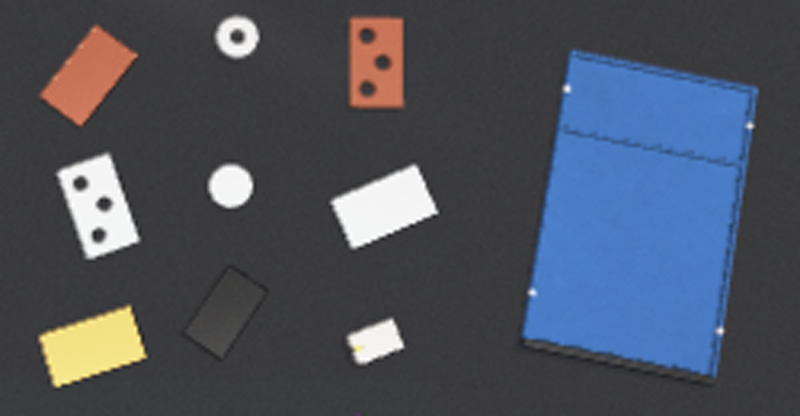

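The close crop confirms it: the copper at the upper left (88,75), silver at (384,206), disc at (231,186) and brass at (93,346) are all plain. The sizes fit (70x40, 32), and both views agree within 3 mm. The tray yaw is -12.8°. Starting with copper.

```bash
cat > rob.py <<'E'
from bench import arm,cams,ticket
import numpy as np
from vis import *
from scipy.spatial.transform import Rotation as Ro
YAW=-12.8; T0=np.array([526.8,-311.4])
def ori(yaw,tilt=0,flip=0):
    return (Ro.from_euler("z",yaw,degrees=True)*Ro.from_euler("y",tilt,degrees=True)*Ro.from_euler("x",180,degrees=True)*Ro.from_euler("z",180*flip,degrees=True)).as_rotvec()
def tray(x,y=0):
    return T0+Ro.from_euler("z",YAW,degrees=True).as_matrix()[:2,:2]@[x,y]
def flip_for(poses):
    best=None
    for fl in(0,1):
        q=[arm.inverse_kinematics(p,ori(y,t,fl)) for p,y,t in poses]
        if all(v is not None for v in q):
            m=max(abs(v[5]) for v in q)
            if best is None or m<best[0]: best=(m,fl)
    return best[1]
def pick(x,y,yaw,fl,open_=.61,z=2,up=80,effort=60):
    arm.move_gripper(open_); arm.move_to([x,y,up],ori(yaw,0,fl))
    c=arm.move_linear([x,y,z],max_speed=100,contact_N=10)
    print("down contact",c,arm.get_tool_pos().round(1))
    arm.move_gripper(0,effort); print("width",arm.get_gripper_width()*85,"pad",arm.get_finger_force())
    arm.move_linear([x,y,up],max_speed=150)
    print("held",(arm.get_gripper_width()*85),arm.get_contact_force().round(1))
def snap(n):
    for k in("top","scene"):
        f=cams.grab_frame(k); np.savez(f"{k}{n}.npz",**f)
E
python3 - <<'E'
from rob import *
x,y,a=641.5,106.8,-38.
tx,ty=tray(-70)
fl=flip_for([([x,y,2],a,0),([tx,ty,6],YAW,0),([x,y,80],a,0),([tx,ty,80],YAW,0)]);print("flip",fl)
pick(x,y,a,fl)
arm.move_to([tx,ty,60],ori(YAW,0,fl))
snap(1)
print(arm.get_t())
f=np.load("scene1.npz")["img"]; cv2.imwrite("pics/s1.png",cv2.resize(f[:,:,::-1],(800,600)))
E
```

```text
flip 1
down contact False [642.1 106.8   2.6]
width 37.52268679197476 pad 59.79100584983826
held 36.73359266273112 [-0.4  0.3 -2.4]
6.325
```

View pics/s1.png

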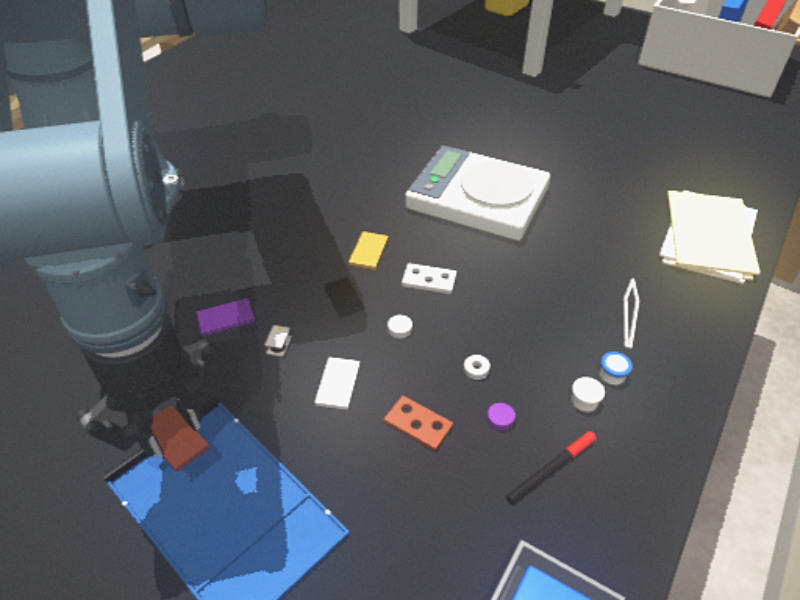

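Copper is held level over the stop end of the tray (plate at about (180,437)). Lower it, push it against the stop, then release.

```bash
python3 - <<'E'
from rob import *
R=Ro.from_euler("z",YAW,degrees=True).as_matrix()[:2,:2].T
loc=lambda:(np.r_[R@(arm.get_tool_pos()[:2]-T0),arm.get_tool_pos()[2]]).round(1)
a=tray(-70);b=tray(-84)
arm.move_linear([*a,8],max_speed=80,contact_N=8); print(loc())
z=arm.get_tool_pos()[2]
c=arm.move_linear([*b,z],max_speed=25,contact_N=8); print("stop",c,loc(),arm.get_contact_force().round(1))
p=arm.get_tool_pos()
c=arm.move_linear([p[0],p[1],5],max_speed=20,contact_N=10); print("floor",c,loc(),arm.get_contact_force().round(1))
arm.move_gripper(.6); p=arm.get_tool_pos(); arm.move_linear([p[0],p[1],80],max_speed=150)
# brass
x,y,a=435.2,103.6,-73.1
fl=flip_for([([x,y,2],a,0),([*tray(-38),15],YAW,13),([*tray(-38),90],YAW,13)]);print("flip",fl)
arm.move_to([x,y,80],ori(a,0,fl)); snap(2); print(arm.get_t())
T=dict(np.load("top2.npz"))
im=T["img"][125:255,310:420,::-1]; cv2.imwrite("pics/c2.png",cv2.resize(im,None,fx=4.5,fy=4.5,interpolation=cv2.INTER_CUBIC))
E
```

```text
[-71.4   0.8   7.5]
stop True [-74.6   0.3   7.6] [ 1.5 -0.5  1.7]
floor True [-74.5   0.3   7.5] [-1.9  1.4  8.2]
flip 1
10.0833
```

View pics/c2.png

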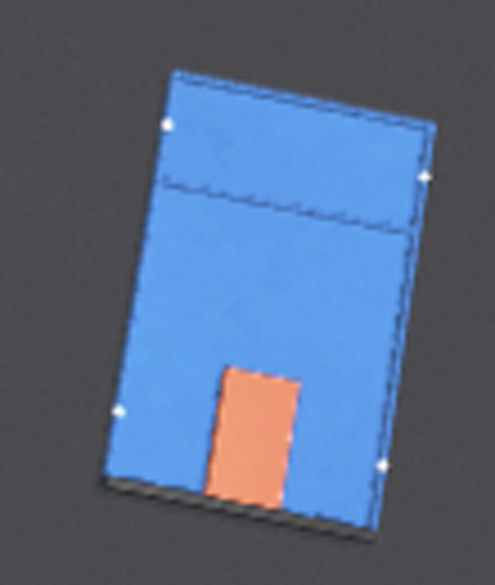

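Copper lies flat, square and against the stop, at about (253,437) in the crop. Measure it, then place brass.

```bash
cat >> rob.py <<'E'
RT=Ro.from_euler("z",YAW,degrees=True).as_matrix()[:2,:2].T
def loc():
    p=arm.get_tool_pos(); return np.r_[RT@(p[:2]-T0),p[2]].round(1)
def shingle(tx,ty,fl,tilt,z0):
    arm.move_to([*tray(tx,ty),z0+50],ori(YAW,tilt,fl))
    c=arm.move_linear([*tray(tx,ty),z0-5],max_speed=30,contact_N=6)
    print("floor",c,loc(),arm.get_contact_force().round(1),"w",arm.get_gripper_width()*85)
    arm.move_gripper(.6,30)
    p=arm.get_tool_pos(); s=np.sin(np.radians(tilt))
    arm.move_linear([*(p[:2]-70*s*RT[0]),p[2]+70],max_speed=120)
E
python3 - <<'E'
from rob import *
for k,s in(("top",(310+253/4.5,125+437/4.5)),):
    f=dict(np.load(k+"2.npz")); r=rect(f,blob(f,s,50),12); print(np.round(r,1),(RT@(np.array(r[:2])-T0)).round(1))
x,y,a=435.2,103.6,-73.1
pick(x,y,a,1)
off=3.0*np.sin(np.radians(13))  # TCP sits ~3 mm up the plate normal
tx=-74.5+37.5+off
arm.move_to([*tray(tx),100],ori(YAW,0,1))
shingle(tx,0,1,13,12+3)
arm.move_to([535.9,-116.5,110],ori(-67.9,0,1)); snap(3); print(arm.get_t())
im=[]
for k,(u,v) in(("top",(310,125)),("scene",(60,240))):
    f=np.load(k+"3.npz")["img"][v:v+130,u:u+130,::-1]; im.append(cv2.resize(f,(400,400),interpolation=cv2.INTER_CUBIC))
cv2.imwrite("pics/c3.png",np.hstack(im))
E
```

```text
[ 453.8 -294.    69.4   39.8  -12.4] [-75.    0.8]
down contact False [435.7 103.6   2.4]
width 37.18960881673242 pad 59.29022490978241
held 36.650327446332206 [ 0.1 -0.3 -2.4]
floor True [-36.5   0.   14.1] [-0.5  0.3  5.4] w 37.16711799637662
18.1167
```

View pics/c3.png

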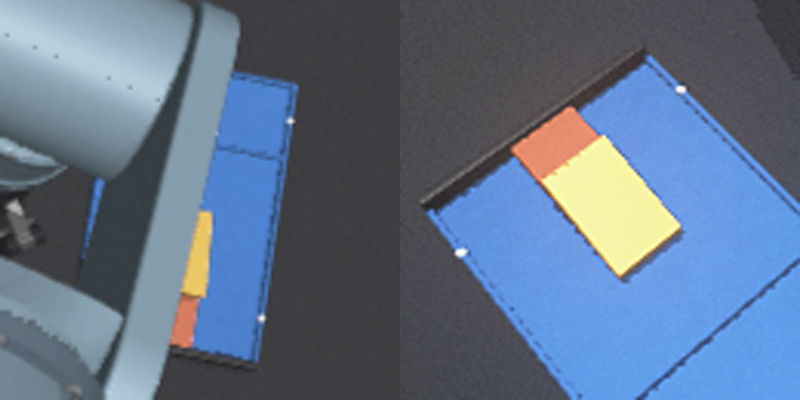

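Brass lies over the copper, nose towards +x (scene crop, tail edge (573,157), nose (652,254)). Pick silver, hold it aside, and measure the brass.

```bash
python3 - <<'E'
from rob import *
pick(535.9,-116.5,-67.9,1)
arm.move_to([450,60,120],ori(-67.9,0,1)); snap(4); print(arm.get_t())
im=[]
for k,(u,v) in(("top",(310,125)),("scene",(60,240))):
    f=np.load(k+"4.npz")["img"][v:v+130,u:u+130,::-1]; im.append(cv2.resize(f,(400,400),interpolation=cv2.INTER_CUBIC))
cv2.imwrite("pics/c4.png",np.hstack(im))
E
```

```text
down contact False [ 536.5 -116.7    2.6]
width 37.327803595467984 pad 59.45433497428894
held 37.129160850889086 [-0.2  0.4 -2.9]
21.3917
```

View pics/c4.png

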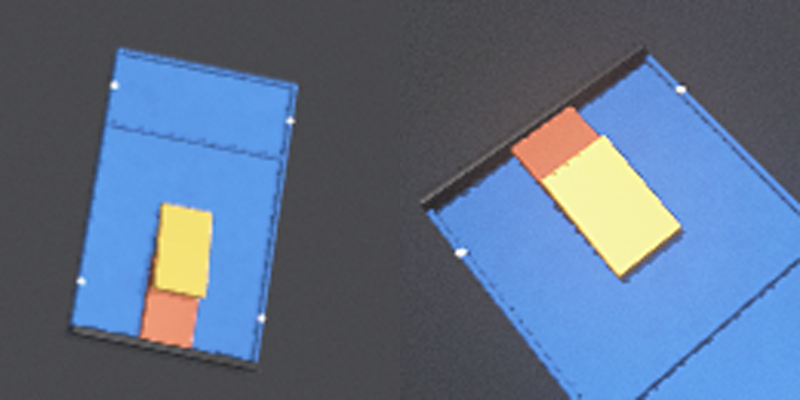

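```bash
python3 - <<'E'
from vis import *
YAW=-12.8
from scipy.spatial.transform import Rotation as Ro
RT=Ro.from_euler("z",YAW,degrees=True).as_matrix()[:2,:2].T; T0=np.array([526.8,-311.4])
T=dict(np.load("top4.npz"));Sc=dict(np.load("scene4.npz"))
k=130/400
for n,a,b in[("noseL",(162,203),(680,227)),("noseR",(212,211),(619,276)),("tailR",(205,299),(542,176)),("tailL",(155,290),(603,138))]:
    X=tri(T,(310+a[0]*k,125+a[1]*k),Sc,(60+(b[0]-400)*k,240+b[1]*k)); print(n,(RT@(X[:2]-T0)).round(1),X[2].round(1))
E
```

```text
noseL [-2.4 18.8] 9.5
noseR [ -1.  -20.4] 11.6
tailR [-71.8 -19.7] 25.8
tailL [-72.   17.6] 20.4
```

Brass measures square within 1°, 36 mm from the copper, with the nose on the floor (nose top about 11 mm, tail about 24 mm). Silver next, then disc.

```bash
python3 - <<'E'
from rob import *
tx=-0.8
arm.move_to([*tray(tx),110],ori(YAW,0,1))
shingle(tx,-.5,1,13,15)
arm.move_to([553.3,-.7,90],ori(-45,0,1)); snap(5); print(arm.get_t())
im=[]
for k,(u,v) in(("top",(310,125)),("scene",(60,240))):
    f=np.load(k+"5.npz")["img"][v:v+130,u:u+130,::-1]; im.append(cv2.resize(f,(400,400),interpolation=cv2.INTER_CUBIC))
cv2.imwrite("pics/c5.png",np.hstack(im))
E
```

```text
floor True [-0.9 -0.5 14.7] [-0.5  1.   5.2] w 36.79025247835071
26.9833
```

View pics/c5.png

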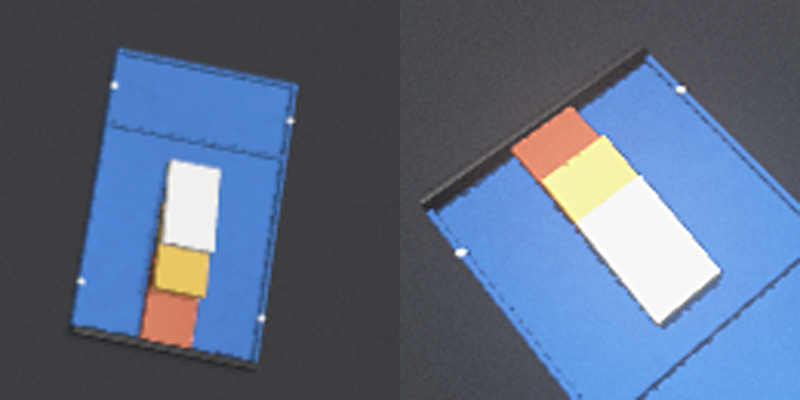

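The row looks straight and properly shingled (scene tails at (572,157) and (611,200), silver nose (690,297)). Now the disc.

```bash
python3 - <<'E'
from rob import *
x,y=553.3,-.7
pick(x,y,-45,1,z=3)
t=tray(84.5)
arm.move_to([*t,60],ori(YAW,0,1))
c=arm.move_linear([*t,3],max_speed=30,contact_N=6); print(c,loc(),arm.get_contact_force().round(1))
arm.move_gripper(.6,30)
arm.move_linear([*t,100],max_speed=120)
arm.move_to([400,150,250],ori(-45,0,1)); snap(6); print(arm.get_t())
im=[]
for k,(u,v) in(("top",(310,125)),("scene",(60,254))):
    f=np.load(k+"6.npz")["img"][v:v+130,u:u+170,::-1]; im.append(cv2.resize(f,(400,306),interpolation=cv2.INTER_CUBIC))
cv2.imwrite("pics/c6.png",np.vstack([np.hstack(im),cv2.resize(np.load("scene6.npz")["img"][:,:,::-1],(390,290))[:, :].repeat(1,1) if 0 else np.hstack([cv2.resize(np.load("scene6.npz")["img"][:,:,::-1],(400,290)),cv2.resize(np.load("top6.npz")["img"][:,:,::-1],(400,290))])]))
k=130/400
T=dict(np.load("top5.npz"));Sc=dict(np.load("scene5.npz"))
for n,a,b in[("noseL",(170,160),(720,271)),("noseR",(221,169),(659,324)),("tailR",(215,252),(580,223)),("tailL",(164,244),(641,178))]:
    X=tri(T,(310+a[0]*k,125+a[1]*k),Sc,(60+(b[0]-400)*k,240+b[1]*k)); print(n,(RT@(X[:2]-T0)).round(1),X[2].round(1))
E
```

```text
down contact False [553.9  -0.8   3.6]
width 28.322256028456778 pad 58.79319190979004
held 28.516207015574402 [-0.3  0.9 -0.6]
True [84.4  0.   8.3] [-0.2  0.3  4.5]
35.5167
noseL [33.1 18.4] 9.8
noseR [ 34.3 -21.5] 11.2
tailR [-34.  -21.1] 25.6
tailL [-35.3  17.4] 22.1
```

View pics/c6.png

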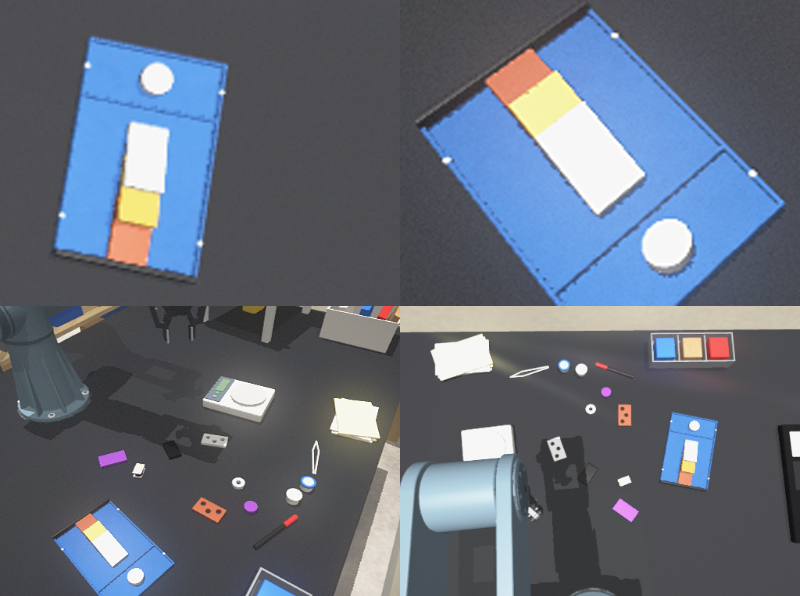

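Silver sits 36 mm past the brass and square. The disc is flat in the middle of the short bay (top crop (157,78)), and the customers' pieces are where they were. Handing in.

```bash
python3 -c "
from bench import ticket; print(ticket.hand_in())"
```

```text
the job is handed in; nothing more can be done
None
```

The job is handed in: copper is against the stop, brass and silver are shingled after it, the plain disc is in the short bay, and the drilled pieces were left where they lay; it took about 36 s of the 112 s.

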